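# Shake drying tablets over a quartered tray

### The job

Pick up the white tablet shaker by its blue bar and shake its six orange drying tablets out over the round aluminium tray, spread evenly: all six in the tray and at least one in every quarter. Then put the empty shaker back flat in the middle of its black mat, lying along the mat, and let go. Do not touch the tablets with the gripper, do not shift the tray, and leave the glassware and the jar alone.

Things in the scene. Friction and masses are not known exactly. Their poses are not given: they have to be found in the camera images.
- shaker_grip (a point): Centre of the shaker's blue grip bar (90 mm along x, 20 mm wide, 20 mm high, gap of 22 mm between it and the roof, posts 76 mm apart). It is midway along the shaker, 56 mm above its underside. Axes: x along the channel away from the mouth, z up. Shaker about 220 g empty.
- shaker_mouth (a point): Lower edge of the shaker's mouth, underside: 82 mm along -x and 56 mm below shaker_grip. The shaker is a white channel 164 mm long, 34 wide, 24 tall (inside 28 by 18) with a clear roof, blue end wall at +x, open only here. Six tablets lie in single file in it, the front one 13 mm behind the mouth; they slide out at a slope of about 18 to 26 degrees mouth down (friction varies), sooner when shaken.
- mat: Black rubber mat, 240 mm (x) by 110 mm (y), 4 mm thick, fixed to the bench; the shaker's place. Origin at the centre of its underside, x along its length. At the start the shaker lies on it, its mouth (-x) towards the mat's -x end.
- tray: Round aluminium drying tray, loose, about 450 g, 220 mm across, rim 26 mm high, wall 3 mm, floor 4 mm thick. A fixed cross of 3 mm thick dividers, whose top is 15 mm above the bench, parts it into four equal quarters along the tray's own x and y axes. Origin at the centre of its underside, z up.
- tablet0: Orange drying tablet 1 of 6: a hard flat cylinder 24 mm across and 14 mm thick, 12 g. Origin at its centre, z along its axis. Tablet 6 is nearest the mouth at the start.
- tablet1: Orange drying tablet 2 of 6, same as the first.
- tablet2: Orange drying tablet 3 of 6, same as the first.
- tablet3: Orange drying tablet 4 of 6, same as the first.
- tablet4: Orange drying tablet 5 of 6, same as the first.
- tablet5: Orange drying tablet 6 of 6, same as the first, nearest the shaker's mouth at the start.
- flask_a: Stoppered amber volumetric flask, 183 mm tall, 72 mm wide at the bulb, standing loose. Origin at the centre of its underside. Leave it alone.
- flask_b: Stoppered clear volumetric flask, 183 mm tall, 72 mm wide at the bulb, standing loose. Origin at the centre of its underside. Leave it alone.
- beaker: Glass beaker, 85 mm tall, 66 mm across, standing loose. Origin at the centre of its underside. Leave it alone.
- jar: White jar with a screw cap, 130 mm tall, 72 mm across, standing loose. Origin at the centre of its underside. Leave it alone.

How it is judged:
By the outcome, as a careful person would: the job done as asked, in the order asked, and still so for the second after the job is handed in, with the robot touching nothing.
It also fails if it takes over 64 s, if anything falls off the work surface, if the arm or the gripper's body presses on something with over 40 N, if the wrist force passes 120 N, or if a joint passes its speed limit or range.

### The arm

A 6-joint arm with a two-finger parallel gripper is mounted at the origin on the work surface. World frame = base frame: x ahead of the robot, y to its left, z up, the work surface at z = 0. Lengths are in m, angles in rad, forces in N, time in s.
With the tool pointing down it reaches from about 0.35 to 0.775 m from the base axis. Payload 7.3 kg.
Tool frame: the origin (TCP) lies at the very end of the fingers, on their centre line; the grasp point (between the pads) lies 19 mm behind it; z points along the fingers, y is the line along which they close (so a half turn about z gives the same grasp; the last joint's range is limited). The gripper opens to 92 mm and grips with 3 to 60 N. Pads are 19 mm wide; open, the fingers measure 130 mm over their backs; the gripper's body (75 mm by 190 mm) begins 47 mm behind the grasp point.
Start: joints at [1.15, 0.342, 1.524, -0, 1.275, -0.146], TCP at [0.142, 0.505, 0.227] pointing down, gripper open.
Joint ranges: [-2.53, 2.53], [-0.77, 2.02], [0.04, 2.7], [-1, 4.14], [0.28, 2.66], [-3.11, 3.11]. Speed limits (rad/s): [2.57, 2.57, 3.14, 3.14, 3.14, 3.14].

### API

Orientations are given as [roll, pitch, yaw] about the fixed x, y, z axes, in that order (R = Rz(yaw) Ry(pitch) Rx(roll)).
In Python, from cell import observe, read_camera, get_calibration, hand_in, search_frame gives the robot as it stands.
- The arm moves only by the tool step_arm, never from a script. Its argument "commands" is a list of rows, each an object with "translation": the shift along the tool's x, y, z in mm, a list of three; "roll": the turn about the tool's z in rad. In form: [{"translation": [x, y, z], "roll": roll}, ...]. A call has 1 to 20 rows; each row shifts and turns the commanded pose from where the row before left it, along the tool's axes as they then stand; what a row does not reach is not made up. A row lasts 1/12 s, in which the tool goes at most 41.7 mm and 7.16 degrees, less where a joint would pass 70% of its speed; a pose out of reach is approached as far as the arm can. A call is refused whole if a number of a shift passes 41.7 or a number of a turn 0.125, either way. A call with a gripper value outside its range is refused whole. "fingers" is the opening, from 0 (shut) to 1 (fully open), set as the call begins (left out, the last holds). The fingers move at their own pace and stop on an object; "grip_force" is the grip in N (left out, the last holds). Time passes only in rows, so rows that do not move let the fingers close. It gives the time, the measured TCP pose, the force, the opening and the grip force at its end, in the units of the state.
- observe(): the state, without advancing time (a new reading comes with each control period).
- read_camera(name): name is "side" or "top"; returns the picture (400x640x3 uint8, red, green, blue); there is no depth.
- get_calibration(name): a dict with "camera_matrix" (3x3 intrinsics, pixels), "world_from_camera" (4x4, takes a point from camera to world coordinates). Camera axes: x right, y up, looking along -z (the intrinsics and any distortion apply to the point x, -y, -z); pixel columns grow to the right and rows downward; lengths in m; the calibration is good to about 2 mm. A picture is of the moment at which its call begins. get_calibration takes no time and is no camera call.
- hand_in(): hands the job in; it is judged then, once.
Trained networks look in the newest picture that a camera, given by its name, has taken for a name from the list of things; names that differ only in an ending like _2 or _b are one class to them, and where a whole thing is asked for, a point or a joint stands for the part that bears it (a point fixed in the world has none). Each returns a list of dicts, best first, with "confidence" (0 to 1); they miss things now and then, are a little off and sometimes report something else, mostly with a low value. They report only what shows in the picture. A call takes as long as a camera call.
- search_frame(camera, name): "at" ([x, y, z] in m, in world coordinates, good to about 4 mm: the middle of the surface that is visible of it).
The state is a dict: "time": time; "qpos": joint angles; "qvel": joint speeds; "joint_efforts": joint torques, N m; "tool_pos": TCP position; "tool_rot": TCP orientation; "contact_force": force on the tool from outside, world axes, zero at the start; "torque": the same for the moment, N m; "opening": finger opening in m; "grip_force": force on a finger pad.
Only numpy, scipy, OpenCV 4.12 (cv2) and the standard library are available. Lean on these libraries where they do the work, as an engineer would, in place of code of your own. Each camera call takes 0.05 s, during which the arm holds its last target. There are 200 camera calls.

## Working session

There is one attempt and no reset: what is moved stays moved. The work goes in short steps, Python scripts to look and compute and a tool call to move; the robot and the scene stay as the last step left them, time stands still between calls to the robot, and variables do not carry over. Pictures are saved under pics/ and viewed, at most 10 in all, crops included, and the job is handed in when it is done.

Besides the shell and the picture viewer there is one more tool, called after "Request:" as name([rows], argument=value, ...), one row to a line, values as JSON. step_arm: Moves the arm, as the interface text tells. Its arguments: {"type":"object","properties":{"commands":{"type":"array"},"fingers":{"type":"number"},"grip_force":{"type":"number"}},"required":["commands"]}

```bash
mkdir -p pics; python3 - <<'E'
from cell import *
import cv2,numpy as np
for c in("top","side"):
    im=read_camera(c);cv2.imwrite(f"pics/{c}0.png",im[:,:,::-1])
    k=get_calibration(c);print(c,np.round(k["camera_matrix"],1).tolist(),np.round(k["world_from_camera"],3).tolist(),[x for x in k if x not in("camera_matrix","world_from_camera")])
    for n in("shaker_grip","shaker_mouth","mat","tray","tablet0","flask_a","beaker","jar"):
        print(n,[(np.round(d["at"],3).tolist(),round(d["confidence"],2)) for d in search_frame(c,n)][:6])
s=observe();print({k:np.round(v,3).tolist() for k,v in s.items()})
E
```

```text
top [[468.7, 0.0, 320.8], [0.0, 468.7, 205.7], [0.0, 0.0, 1.0]] [[-0.007, 0.994, -0.109, 0.454], [-1.0, -0.009, -0.012, -0.001], [-0.013, 0.109, 0.994, 1.241], [0.0, 0.0, 0.0, 1.0]] []
shaker_grip [([0.563, -0.14, 0.025], 0.68)]
shaker_mouth [([0.56, -0.137, 0.029], 0.83)]
mat [([0.568, -0.158, 0.0], 0.73), ([0.754, -0.018, 0.043], 0.46), ([0.49, 0.376, 0.132], 0.38)]
tray [([0.516, 0.181, 0.003], 0.69)]
tablet0 []
flask_a [([0.635, 0.364, 0.061], 0.82), ([0.639, -0.356, 0.056], 0.73)]
beaker [([0.755, -0.018, 0.042], 0.76)]
jar [([0.488, 0.377, 0.131], 0.94)]
side [[380.5, 0.0, 318.2], [0.0, 380.5, 191.4], [0.0, 0.0, 1.0]] [[0.999, 0.039, -0.022, 0.565], [-0.04, 0.562, -0.826, -0.942], [-0.02, 0.826, 0.563, 0.724], [0.0, 0.0, 0.0, 1.0]] []
shaker_grip [([0.568, -0.152, 0.028], 0.79)]
shaker_mouth [([0.569, -0.15, 0.027], 0.71)]
mat [([0.56, -0.177, 0.003], 0.74)]
tray [([0.517, 0.185, 0.003], 0.86)]
tablet0 []
flask_a [([0.651, -0.373, 0.058], 0.96), ([0.638, 0.359, 0.054], 0.83)]
beaker [([0.747, -0.037, 0.058], 0.84)]
jar [([0.496, 0.36, 0.075], 0.82)]
{'time': 0.9, 'qpos': [1.15, 0.342, 1.524, 0.0, 1.275, -0.146], 'qvel': [0.0, 0.0, 0.001, -0.001, 0.0, -0.0], 'joint_efforts': [0.001, -43.111, -24.449, 0.072, 0.048, 0.0], 'tool_pos': [0.142, 0.505, 0.227], 'tool_rot': [3.141, -0.0, 2.867], 'contact_force': [-1.097, 0.565, 0.651], 'torque': [0.043, -0.023, -0.052], 'grip_force': 0.0, 'opening': 0.092}
```

View pics/top0.png

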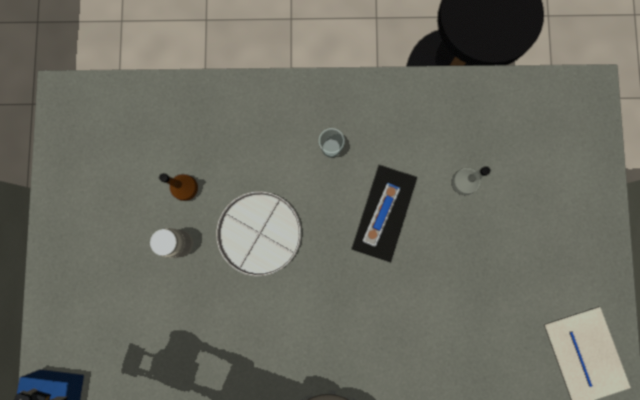

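View pics/side0.png

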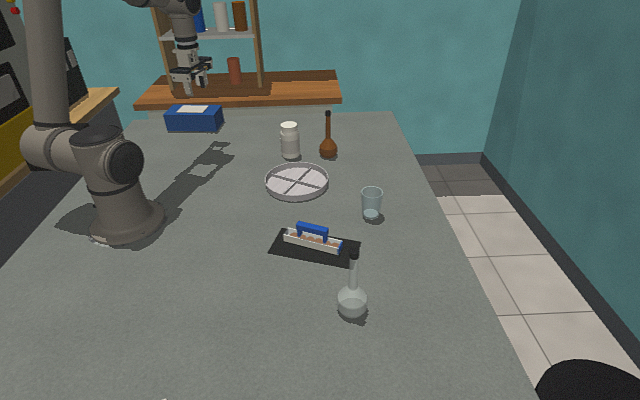

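```bash
cat > h.py <<'E'
from cell import *
import cv2,numpy as np
def ray(c,u,v,z):
    k=get_calibration(c);K=k["camera_matrix"];T=np.array(k["world_from_camera"])
    p=np.linalg.inv(K)@[u,v,1];d=T[:3,:3]@[p[0],-p[1],-p[2]];o=T[:3,3]
    return o+d*(z-o[2])/d[2]
def rect(c,mask,z):
    cs,_=cv2.findContours(mask.astype(np.uint8),0,1);q=max(cs,key=cv2.contourArea)
    P=np.array([ray(c,u,v,z)[:2] for u,v in q[:,0]],np.float32)*1000
    return cv2.minAreaRect(P)
E
python3 - <<'E'
from h import *
t=cv2.imread("pics/top0.png").astype(int);s=cv2.imread("pics/side0.png").astype(int)
b,g,r=t[...,0],t[...,1],t[...,2]
roi=np.zeros(b.shape,bool);roi[155:270,340:425]=1
blue=(b>r+50)&roi
mat=roi&((t.max(2)<60)|(blue))
# include the shaker by hull
cs,_=cv2.findContours((roi&(t.max(2)<60)).astype(np.uint8),0,1);h=cv2.convexHull(np.vstack([c for c in cs if cv2.contourArea(c)>30]))
P=np.array([ray("top",u,v,.004)[:2] for u,v in h[:,0]],np.float32)*1000
print("mat",cv2.minAreaRect(P));print("bar top",rect("top",blue,.070))
b,g,r=s[...,0],s[...,1],s[...,2];roi=np.zeros(b.shape,bool);roi[215:260,270:360]=1
print("bar side(mid z .062)",rect("side",(b>r+50)&roi,.062))
# tray: ellipse outline bright
roi=np.zeros(b.shape,bool);roi[180:290,205:315]=1
m=roi&(t.min(2)>150)
print("tray",[ (lambda q:cv2.minEnclosingCircle(np.array([ray("top",u,v,z)[:2] for u,v in q[:,0]],np.float32)*1000))(max(cv2.findContours(m.astype(np.uint8),0,1)[0],key=cv2.contourArea)) for z in(.004,.026)])
a=cv2.resize(t[175:290,210:420].astype(np.uint8),None,fx=3.6,fy=3.6,interpolation=2);bb=cv2.resize(s[210:262,262:368].astype(np.uint8),(756,371-200+15),interpolation=2)
bb=cv2.resize(s[212:265,262:368].astype(np.uint8),(340,170),interpolation=2)
o=np.zeros((590,756,3),np.uint8);o[:414]=a;o[418:588,:340]=bb;cv2.imwrite("pics/z1.png",o)
E
```

```text
mat ((569.43603515625, -154.21282958984375), (107.74667358398438, 236.93875122070312), 71.34527587890625)
bar top ((563.7557373046875, -142.10379028320312), (18.320777893066406, 88.23582458496094), 65.76648712158203)
bar side(mid z .062) ((562.8160400390625, -156.57437133789062), (61.07029342651367, 102.15327453613281), 66.84652709960938)
tray [((512.982177734375, 168.9249725341797), 101.2970199584961), ((511.92913818359375, 165.9052276611328), 99.49594116210938)]
```

View pics/z1.png

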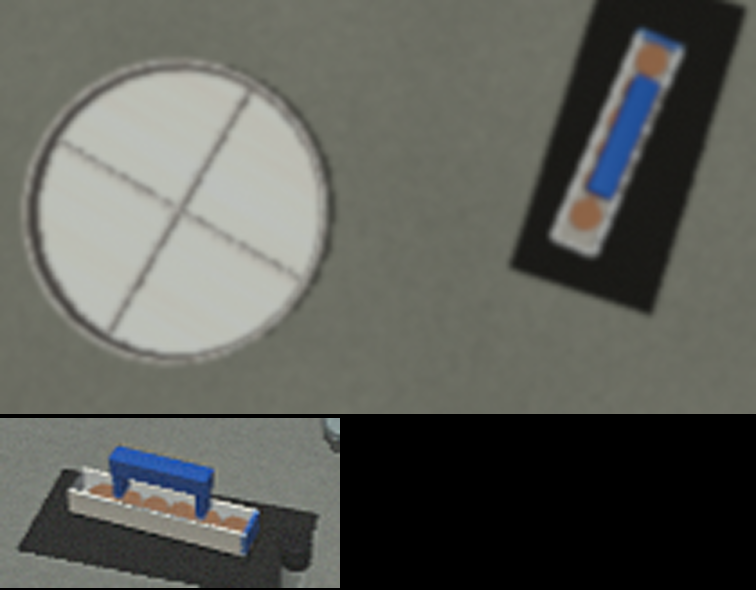

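Request:
step_arm([
  {"translation": [-10, -8.5, 0], "roll": 0},
  {"translation": [-20, -17, 0], "roll": 0},
  {"translation": [-30, -25.7, 0], "roll": 0},
  {"translation": [-30, -25.7, 0], "roll": 0},
  {"translation": [-30, -25.7, 0], "roll": 0},
  {"translation": [-30, -25.7, 0], "roll": 0},
  {"translation": [-30, -25.7, 0], "roll": 0},
  {"translation": [-30, -25.7, 0], "roll": 0},
  {"translation": [-30, -25.7, 0], "roll": 0},
  {"translation": [-30, -25.7, 0], "roll": 0},
  {"translation": [-30, -25.7, 0], "roll": 0},
  {"translation": [-30, -25.7, 0], "roll": 0},
  {"translation": [-30, -25.7, 0], "roll": 0},
  {"translation": [-30, -25.7, 0], "roll": 0},
  {"translation": [-30, -25.7, 0], "roll": 0},
  {"translation": [-30, -25.7, 0], "roll": 0},
  {"translation": [-30, -25.7, 0], "roll": 0},
  {"translation": [-30, -25.7, 0], "roll": 0},
  {"translation": [-30, -25.7, 0], "roll": 0.074},
  {"translation": [-30, -25.7, 0], "roll": 0.074},
], fingers=1, grip_force=40)

```text
time: 2.57
tool_pos: [0.5564, -0.123, 0.2267]
tool_rot: [3.142, 0.0, 2.715]
contact_force: [1.4, 1.1, 0.3]
opening: 0.0917
grip_force: 0.0
```

```bash
python3 - <<'E'
from h import *
print("tray c",ray("top",259.4,233.6,.015), "mat end pts")
s=observe();print(s["time"],s["tool_pos"],s["tool_rot"],np.round(s["qvel"],2))
E
```

```text
tray c [0.51592433 0.17522877 0.015     ] mat end pts
2.5667 [ 0.55642704 -0.12303189  0.22668005] [3.14151665e+00 4.84224991e-05 2.71514139e+00] [-0.57  0.57 -0.89  0.    0.32  0.32]
```

Request:
step_arm([
  {"translation": [-10, -5, 20], "roll": 0},
  {"translation": [-10, -5, 30], "roll": 0},
  {"translation": [-10, -4, 30], "roll": 0},
  {"translation": [0, 0, 20], "roll": 0},
  {"translation": [0, 0, 10], "roll": 0},
  {"translation": [0, 0, 0], "roll": 0},
  {"translation": [0, 0, 0], "roll": 0},
])

```text
time: 3.15
tool_pos: [0.5776, -0.1459, 0.1173]
tool_rot: [3.142, 0.0, 2.719]
contact_force: [-0.2, 0.1, 0.2]
opening: 0.0915
grip_force: 0.0
```

```bash
python3 - <<'E'
from h import *
for c in("top","side"):
    im=read_camera(c);cv2.imwrite(f"pics/{c}1.png",im[:,:,::-1])
s=observe();print(s["time"],s["tool_pos"],s["tool_rot"],np.round(s["qvel"],2))
print(ray("side",297,181,.015))
for c in("top","side"):
  for z,n in((.05,"grip"),):
    k=get_calibration(c)
a=cv2.resize(cv2.imread("pics/side1.png")[130:280,250:400],None,fx=3.7,fy=3.7,interpolation=2);cv2.imwrite("pics/z2.png",a)
E
```

```text
3.25 [ 0.57851678 -0.14595916  0.11862357] [3.14137064e+00 3.10144415e-03 2.71910432e+00] [ 0.   -0.01 -0.   -0.   -0.    0.  ]
[0.52142381 0.16835482 0.015     ]
```

View pics/z2.png

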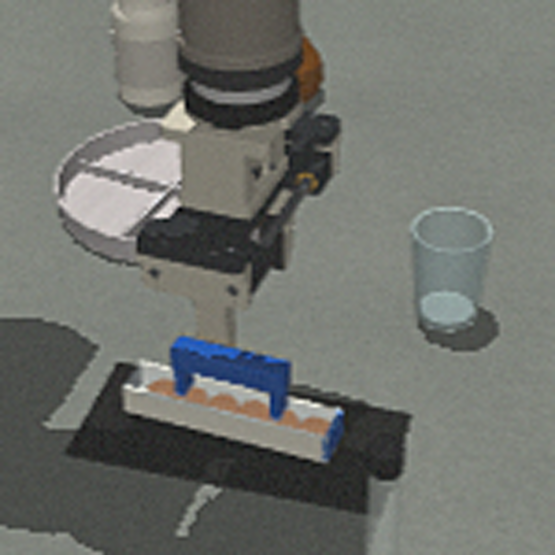

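```bash
cat >> h.py <<'E'
def proj(c,p):
    k=get_calibration(c);T=np.linalg.inv(np.array(k["world_from_camera"]));q=T[:3,:3]@p+T[:3,3]
    u=np.array(k["camera_matrix"])@[q[0],-q[1],-q[2]];return u[:2]/u[2]
E
python3 - <<'E'
from h import *
f=lambda p:(np.round((proj("side",np.array(p))-[250,130])*3.7))
y=np.array([.413,.911,0]);t=np.array([.5785,-.146,.1186])
print("near",f(t-.05*y),"far",f(t+.05*y),"tcp",f(t))
c=np.array([.5638,-.1421,.070]);x=np.array([.912,-.41,0])
print("bar ends top",f(c-.045*x),f(c+.045*x),"mouth",f(c-.082*x-[0,0,.066]),"rear",f(c+.082*x-[0,0,.066]))
E
```

```text
near [216. 343.] far [270. 263.] tcp [244. 302.]
bar ends top [170. 339.] [283. 366.] mouth [131. 395.] rear [331. 446.]
```

Request:
step_arm([
  {"translation": [0, 0, 15], "roll": 0},
  {"translation": [0, 0, 20], "roll": 0},
  {"translation": [0, 0, 20], "roll": 0},
  {"translation": [0, 0, 14], "roll": 0},
  {"translation": [0, 0, 7], "roll": 0},
  {"translation": [0, 0, 0], "roll": 0},
  {"translation": [0, 0, 0], "roll": 0},
])

```text
time: 3.83
tool_pos: [0.5784, -0.1459, 0.0419]
tool_rot: [3.141, 0.002, 2.719]
contact_force: [0.6, -0.4, -0.4]
opening: 0.0916
grip_force: 0.0
```

Request:
step_arm([
  {"translation": [0, 0, 0], "roll": 0},
  {"translation": [0, 0, 0], "roll": 0},
  {"translation": [0, 0, 0], "roll": 0},
  {"translation": [0, 0, 0], "roll": 0},
  {"translation": [0, 0, 0], "roll": 0},
  {"translation": [0, 0, 0], "roll": 0},
  {"translation": [0, 0, 0], "roll": 0},
  {"translation": [0, 0, 0], "roll": 0},
], fingers=0, grip_force=40)

```text
time: 4.5
tool_pos: [0.5777, -0.1457, 0.0407]
tool_rot: [3.142, -0.0, 2.719]
contact_force: [-0.3, -0.6, 0.1]
opening: 0.043
grip_force: 0.0
```

Request:
step_arm([
  {"translation": [0, 0, 0], "roll": 0},
  {"translation": [0, 0, 0], "roll": 0},
  {"translation": [0, 0, 0], "roll": 0},
  {"translation": [0, 0, 0], "roll": 0},
  {"translation": [0, 0, 0], "roll": 0},
  {"translation": [0, 0, 0], "roll": 0},
])

```text
time: 5.0
tool_pos: [0.5776, -0.1457, 0.0405]
tool_rot: [3.142, -0.0, 2.719]
contact_force: [-0.2, -0.2, -1.6]
opening: 0.0199
grip_force: 40.0
```

Request:
step_arm([
  {"translation": [0, 0, -5], "roll": 0},
  {"translation": [0, 0, -10], "roll": 0},
  {"translation": [0, 0, -15], "roll": 0},
  {"translation": [0, 0, -20], "roll": 0},
  {"translation": [0, 0, -20], "roll": 0},
  {"translation": [0, 0, -10], "roll": 0},
  {"translation": [0, 0, -5], "roll": 0},
  {"translation": [0, 0, 0], "roll": 0},
])

```text
time: 5.67
tool_pos: [0.5782, -0.1458, 0.1269]
tool_rot: [3.141, 0.002, 2.719]
contact_force: [0.9, -0.2, -3.5]
opening: 0.0198
grip_force: 40.0
```

```bash
python3 - <<'E'
from h import *
im=read_camera("side");cv2.imwrite("pics/side2.png",im[:,:,::-1])
s=observe();print(s["time"],s["tool_pos"],s["tool_rot"],s["opening"],s["grip_force"],s["contact_force"],s["torque"])
cv2.imwrite("pics/z3.png",cv2.resize(im[130:280,250:400,::-1],None,fx=3.7,fy=3.7,interpolation=2))
E
```

```text
5.7167 [ 0.57761784 -0.14562329  0.12570181] [3.14144949e+00 7.65990588e-05 2.71881635e+00] 0.019786999434354857 39.99644100666046 [-0.46495341 -0.14746918 -3.87101604] [-0.03385267 -0.0576774  -0.01131235]
```

View pics/z3.png

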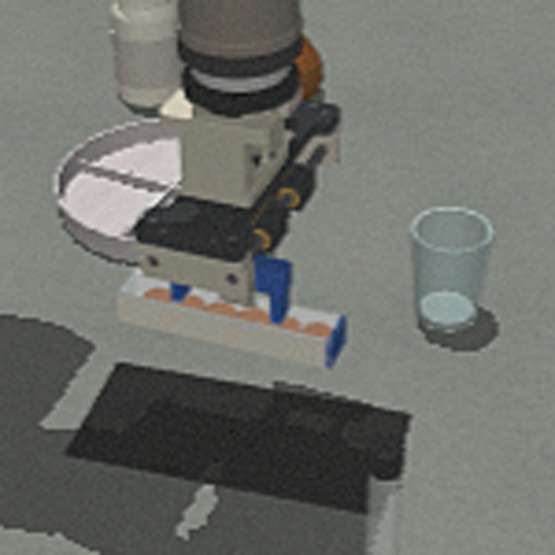

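Request:
step_arm([
  {"translation": [2, 4, 0], "roll": 0},
  {"translation": [5, 8, 0], "roll": 0},
  {"translation": [8, 14, 0], "roll": 0},
  {"translation": [10, 17, 0], "roll": 0},
  {"translation": [11, 18, 0], "roll": 0},
  {"translation": [11, 18, 0], "roll": 0},
  {"translation": [11, 18, 0], "roll": 0},
  {"translation": [9, 17, 0], "roll": 0},
  {"translation": [7, 12, 0], "roll": 0},
  {"translation": [5, 8, 0], "roll": 0},
  {"translation": [2, 4, 0], "roll": 0},
])

```text
time: 6.63
tool_pos: [0.5599, 0.0149, 0.1253]
tool_rot: [-3.141, -0.001, 2.72]
contact_force: [0.9, -0.4, -3.4]
opening: 0.0196
grip_force: 40.0
```

Request:
step_arm([
  {"translation": [0, 0, 0], "roll": 0.03},
  {"translation": [0, 0, 0], "roll": 0.06},
  {"translation": [0, 0, 0], "roll": 0.09},
  {"translation": [0, 0, 0], "roll": 0.09},
  {"translation": [0, 0, 0], "roll": 0.09},
  {"translation": [0, 0, 0], "roll": 0.09},
  {"translation": [0, 0, 0], "roll": 0.09},
  {"translation": [0, 0, 0], "roll": 0.09},
  {"translation": [0, 0, 0], "roll": 0.09},
  {"translation": [0, 0, 0], "roll": 0.08},
  {"translation": [0, 0, 0], "roll": 0.056},
  {"translation": [0, 0, 0], "roll": 0.03},
  {"translation": [0, 0, 0], "roll": 0},
], grip_force=15)

```text
time: 7.72
tool_pos: [0.5605, 0.0127, 0.1255]
tool_rot: [-3.141, 0.0, 1.831]
contact_force: [0.4, -0.7, -2.9]
opening: 0.0201
grip_force: 15.0
```

```bash
cat >> h.py <<'E'
def snap(n):
    s=observe();p=s["tool_pos"];R=s["tool_rot"][2]
    ims=[read_camera(c)[:,:,::-1] for c in("top","side")]
    a=cv2.resize(ims[0][170:300,200:330],(390,390),interpolation=2);b=cv2.resize(ims[1][130:250,240:360],(390,390),interpolation=2)
    cv2.imwrite(f"pics/{n}.png",np.hstack([a,b]))
    print(round(s["time"],2),np.round(p,4),round(R,3),s["grip_force"],np.round(s["torque"],3))
    return ims
E
python3 -c "
from h import *
snap('a1')"
```

```text
7.72 [0.5605 0.0127 0.1255] 1.831 14.99996691942215 [-0.098  0.042  0.066]
```

View pics/a1.png

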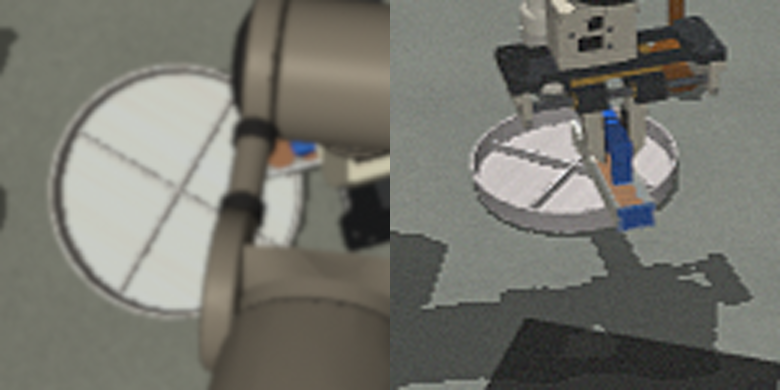

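```bash
cat >> h.py <<'E'
from scipy.optimize import minimize_scalar
def tilt(im,dx=.015):
    """mouth-down tilt (deg) from the blue end wall seen from the side camera"""
    s=observe();p=np.array(s["tool_pos"]);a=s["tool_rot"][2];d=np.array([np.cos(a),np.sin(a),0]);z=np.array([0,0,1.])
    g=p+.019*z
    t=im.astype(int);m=(t[...,0]>t[...,2]+40)&(t[...,0]>t[...,1]+20);m[:100]=0
    n,l,st,c=cv2.connectedComponentsWithStats(m.astype(np.uint8))
    k=[i for i in range(1,n) if st[i,4]>=12]
    def w(th):
        th=np.radians(th);B=-d*np.cos(th)+z*np.sin(th);U=z*np.cos(th)+d*np.sin(th)
        return proj("side",g+B*(.082-dx)-U*.045)
    best=min(((np.hypot(*(w(th)-c[i])),th,i) for th in np.arange(-15,50,.5) for i in k))
    n0=((t[...,2]>t[...,0]+50)&(t[...,2]>120))
    print("tilt",best[1],"err px",round(best[0],2),"wall",c[best[2]].round(1),st[best[2],4],"grip",s["grip_force"],"t",round(s["time"],2),"pos",p.round(4))
E
python3 -c "
from h import *
tilt(read_camera('side')[:,:,::-1])"
```

```text
tilt 5.0 err px 0.66 wall [315.7 196. ] 65 grip 14.999499768018723 t 7.87 pos [0.5605 0.013  0.1256]
```

Request:
step_arm([
  {"translation": [0, 0, 0], "roll": 0},
  {"translation": [0, 0, 0], "roll": 0},
], grip_force=8)

```text
time: 8.03
tool_pos: [0.5605, 0.0132, 0.1257]
tool_rot: [-3.142, -0.0, 1.833]
contact_force: [1.3, -0.2, -3.3]
opening: 0.0198
grip_force: 8.0
```

```bash
python3 -c "
from h import *
tilt(read_camera('side')[:,:,::-1])"
```

```text
tilt 4.0 err px 0.07 wall [315.1 195.9] 69 grip 7.999633401632309 t 8.08 pos [0.5605 0.0133 0.1257]
```

Request:
step_arm([
  {"translation": [0, 0, 0], "roll": 0},
  {"translation": [0, 0, 0], "roll": 0},
], grip_force=5)

```text
time: 8.25
tool_pos: [0.5605, 0.0134, 0.1257]
tool_rot: [3.142, -0.0, 1.833]
contact_force: [0.5, -0.4, -2.9]
opening: 0.02
grip_force: 5.0
```

```bash
python3 -c "
from h import *
tilt(read_camera('side')[:,:,::-1])"
```

```text
tilt 3.5 err px 0.31 wall [315.3 196.1] 82 grip 4.999828264117241 t 8.3 pos [0.5605 0.0134 0.1257]
```

Request:
step_arm([
  {"translation": [0, 0, 0], "roll": 0},
  {"translation": [0, 0, 0], "roll": 0},
], grip_force=3.5)

```text
time: 8.47
tool_pos: [0.5605, 0.0134, 0.1257]
tool_rot: [3.142, -0.0, 1.833]
contact_force: [0.4, -0.2, -3.4]
opening: 0.02
grip_force: 3.5
```

```bash
python3 -c "
from h import *
tilt(read_camera('side')[:,:,::-1])"
```

```text
tilt 5.5 err px 0.33 wall [315.4 195.6] 70 grip 3.5000011324882507 t 8.52 pos [0.5605 0.0134 0.1257]
```

Request:
step_arm([
  {"translation": [0, 0, 0], "roll": 0},
  {"translation": [0, 0, 0], "roll": 0},
], grip_force=3)

```text
time: 8.68
tool_pos: [0.5605, 0.0134, 0.1257]
tool_rot: [3.142, -0.0, 1.833]
contact_force: [-0.2, 0.1, -3.7]
opening: 0.02
grip_force: 3.0
```

```bash
python3 -c "
from h import *
tilt(read_camera('side')[:,:,::-1])"
```

```text
tilt 9.5 err px 0.67 wall [316.  194.7] 79 grip 2.999947965145111 t 8.73 pos [0.5605 0.0134 0.1257]
```

Request:
step_arm([
  {"translation": [0, 0, 0], "roll": 0},
  {"translation": [0, 0, 0], "roll": 0},
  {"translation": [0, 0, 0], "roll": 0},
], grip_force=3)

```text
time: 8.98
tool_pos: [0.5605, 0.0134, 0.1257]
tool_rot: [3.142, -0.0, 1.833]
contact_force: [0.1, -0.2, -2.8]
opening: 0.0201
grip_force: 3.0
```

```bash
python3 -c "
from h import *
tilt(read_camera('side')[:,:,::-1])"
```

```text
tilt 11.0 err px 0.63 wall [316.  194.3] 81 grip 3.00002284348011 t 9.03 pos [0.5605 0.0134 0.1257]
```

Request:
step_arm([
  {"translation": [0, 0, -8], "roll": 0},
  {"translation": [0, 0, 0], "roll": 0},
  {"translation": [0, 0, 4], "roll": 0},
  {"translation": [0, 0, 4], "roll": 0},
  {"translation": [0, 0, 0], "roll": 0},
], grip_force=3)

```text
time: 9.45
tool_pos: [0.5598, 0.0134, 0.1246]
tool_rot: [-3.14, -0.001, 1.833]
contact_force: [-1.6, -0.6, -2.6]
opening: 0.0197
grip_force: 3.0
```

```bash
python3 -c "
from h import *
tilt(read_camera('side')[:,:,::-1])"
```

```text
tilt 11.5 err px 0.4 wall [315.6 194.3] 75 grip 3.0000734701752663 t 9.5 pos [0.5599 0.0134 0.1249]
```

Request:
step_arm([
  {"translation": [-2, 0, 3], "roll": 0},
  {"translation": [-5, 0, 5], "roll": 0},
  {"translation": [-8, 0, 6], "roll": 0},
  {"translation": [-8, 0, 6], "roll": 0},
  {"translation": [-8, 0, 4], "roll": 0},
  {"translation": [-5, 0, 1], "roll": 0},
  {"translation": [-2, 0, 0], "roll": 0},
  {"translation": [0, 0, 0], "roll": 0},
  {"translation": [8, 0, 0], "roll": 0},
  {"translation": [16, 0, 0], "roll": 0},
  {"translation": [22, 0, 0], "roll": 0},
  {"translation": [0, 0, 0], "roll": 0},
  {"translation": [0, 0, 0], "roll": 0},
  {"translation": [0, 0, 0], "roll": 0},
], grip_force=40)

```text
time: 10.67
tool_pos: [0.5586, 0.0216, 0.1011]
tool_rot: [3.141, 0.0, 1.834]
contact_force: [0.2, -0.7, -1.9]
opening: 0.0193
grip_force: 40.0
```

```bash
cat >> h.py <<'E'
def orange(t):
    t=t.astype(int);return ((t[...,2]>t[...,0]+35)&(t[...,2]>t[...,1]+15)&(t[...,2]>90)).astype(np.uint8)
def tabs(cam,im,zz=.011):
    T0=np.array([.517,.173]);n,l,st,c=cv2.connectedComponentsWithStats(orange(im))
    for i in range(1,n):
        if st[i,4]<6: continue
        p=ray(cam,*c[i],zz);q=p[:2]-T0
        if np.hypot(*q)<.3: print(cam,"px",c[i].round(),"area",st[i,4],"if on floor:",p[:2].round(3),"r",np.hypot(*q).round(3),"ang",round(np.degrees(np.arctan2(q[1],q[0]))))
def look(n):
    t,s=snap(n);tilt(s);tabs("top",t);tabs("side",s)
E
python3 -c "
from h import *
look('a2')"
```

```text
10.67 [0.5586 0.0216 0.1011] 1.834 39.9994558095932 [-0.101  0.01   0.003]
tilt 11.0 err px 0.34 wall [315.2 199.9] 86 grip 39.99944865703583 t 10.77 pos [0.5587 0.0209 0.101 ]
top px [174. 192.] area 66 if on floor: [0.628 0.404] r 0.257 ang 64
top px [291. 224.] area 68 if on floor: [0.54  0.094] r 0.083 ang -74
side px [325. 149.] area 14 if on floor: [0.629 0.401] r 0.254 ang 64
side px [317. 151.] area 10 if on floor: [0.6   0.392] r 0.234 ang 69
side px [308. 159.] area 38 if on floor: [0.562 0.325] r 0.159 ang 73
side px [309. 191.] area 55 if on floor: [0.56  0.112] r 0.075 ang -55
```

View pics/a2.png

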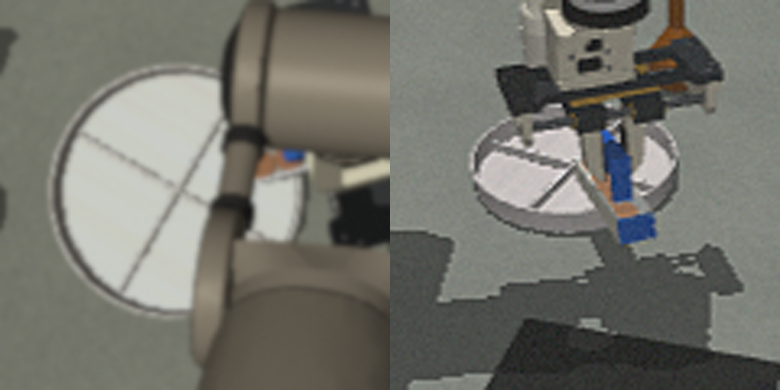

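Request:
step_arm([
  {"translation": [-3, 0, 0], "roll": 0},
  {"translation": [-6, 0, 0], "roll": 0},
  {"translation": [-10, 0, 0], "roll": 0},
  {"translation": [-11, 0, 0], "roll": 0},
  {"translation": [-10, 0, 0], "roll": 0},
  {"translation": [-6, 0, 0], "roll": 0},
  {"translation": [-3, 0, 0], "roll": 0},
  {"translation": [0, 0, 0], "roll": 0},
  {"translation": [15, 0, 0], "roll": 0},
  {"translation": [34, 0, 0], "roll": 0},
  {"translation": [0, 0, 0], "roll": 0},
  {"translation": [0, 0, 0], "roll": 0},
  {"translation": [0, 0, 0], "roll": 0},
], grip_force=40)

```text
time: 11.85
tool_pos: [0.5583, 0.022, 0.1009]
tool_rot: [3.141, 0.0, 1.834]
contact_force: [0.1, -0.1, -3.1]
opening: 0.0197
grip_force: 40.0
```

```bash
python3 -c "
from h import *
look('a3')"
```

```text
11.85 [0.5583 0.022  0.1009] 1.834 39.99944865703583 [-0.162  0.047 -0.025]
tilt 12.5 err px 0.45 wall [315.4 199.5] 74 grip 39.9995756149292 t 11.95 pos [0.5586 0.0211 0.1009]
top px [174. 192.] area 64 if on floor: [0.629 0.405] r 0.257 ang 64
top px [290. 225.] area 69 if on floor: [0.539 0.095] r 0.081 ang -74
top px [268. 232.] area 67 if on floor: [0.52  0.152] r 0.021 ang -81
side px [324. 149.] area 14 if on floor: [0.629 0.401] r 0.254 ang 64
side px [317. 150.] area 9 if on floor: [0.6   0.393] r 0.235 ang 69
side px [308. 159.] area 37 if on floor: [0.561 0.325] r 0.158 ang 74
side px [297. 186.] area 35 if on floor: [0.521 0.145] r 0.029 ang -83
side px [306. 188.] area 30 if on floor: [0.551 0.13 ] r 0.054 ang -52
```

Request:
step_arm([
  {"translation": [-2, -4, 0], "roll": 0},
  {"translation": [-3, -7, 0], "roll": 0},
  {"translation": [-5, -11, 0], "roll": 0},
  {"translation": [-6, -12, 0], "roll": 0},
  {"translation": [-5, -11, 0], "roll": 0},
  {"translation": [-3, -7, 0], "roll": 0},
  {"translation": [-2, -4, 0], "roll": 0},
  {"translation": [0, 0, 0], "roll": 0},
  {"translation": [15, 0, 0], "roll": 0},
  {"translation": [34, 0, 0], "roll": 0},
  {"translation": [0, 0, 0], "roll": 0},
  {"translation": [0, 0, 0], "roll": 0},
  {"translation": [0, 0, 0], "roll": 0},
])

```text
time: 13.03
tool_pos: [0.499, 0.0289, 0.1009]
tool_rot: [3.141, 0.0, 1.834]
contact_force: [-0.4, -0.7, -1.9]
opening: 0.0195
grip_force: 40.0
```

```bash
python3 -c "
from h import *
look('a4')"
```

```text
13.03 [0.499  0.0289 0.1009] 1.834 39.999507665634155 [-0.146  0.016  0.04 ]
tilt 11.5 err px 0.64 wall [294.8 199.1] 85 grip 39.99947011470795 t 13.13 pos [0.499  0.0283 0.1008]
top px [174. 192.] area 62 if on floor: [0.629 0.405] r 0.258 ang 64
top px [265. 232.] area 74 if on floor: [0.52  0.161] r 0.013 ang -74
top px [267. 255.] area 55 if on floor: [0.459 0.155] r 0.061 ang -162
side px [328. 145.] area 169 if on floor: [0.644 0.434] r 0.29 ang 64
side px [297. 150.] area 9 if on floor: [0.519 0.402] r 0.229 ang 89
side px [287. 159.] area 36 if on floor: [0.482 0.335] r 0.166 ang 102
side px [297. 183.] area 35 if on floor: [0.523 0.164] r 0.01 ang -58
side px [277. 184.] area 29 if on floor: [0.454 0.158] r 0.065 ang -167
side px [285. 186.] area 12 if on floor: [0.481 0.148] r 0.044 ang -146
side px [301. 191.] area 42 if on floor: [0.534 0.114] r 0.062 ang -74
```

View pics/a4.png

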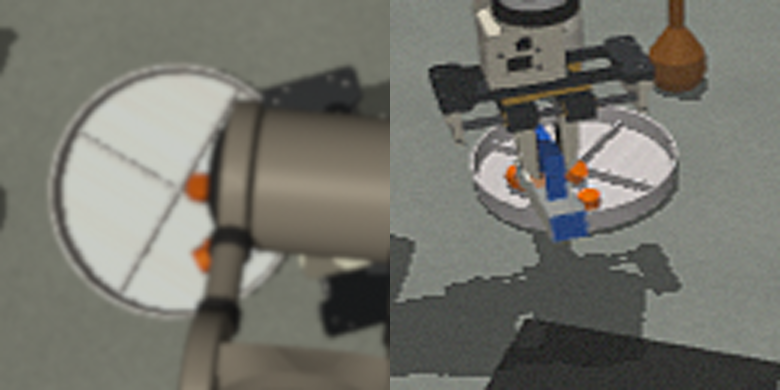

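Request:
step_arm([
  {"translation": [0, 1, 0], "roll": 0},
  {"translation": [0.5, 2, 0], "roll": 0},
  {"translation": [0.5, 4, 0], "roll": 0},
  {"translation": [1, 5, 0], "roll": 0},
  {"translation": [1, 6, 0], "roll": 0},
  {"translation": [1, 7, 0], "roll": 0},
  {"translation": [1, 7, 0], "roll": 0},
  {"translation": [1, 7, 0], "roll": 0},
  {"translation": [1, 6, 0], "roll": 0},
  {"translation": [0.5, 5, 0], "roll": 0},
  {"translation": [0.5, 3, 0], "roll": 0},
  {"translation": [0, 2, 0], "roll": 0},
  {"translation": [0, 0, 0], "roll": 0},
])

```text
time: 14.22
tool_pos: [0.5497, 0.0509, 0.1006]
tool_rot: [3.142, -0.0, 1.833]
contact_force: [-0.2, -0.7, -3.3]
opening: 0.0195
grip_force: 40.0
```

```bash
python3 -c "
from h import *
look('a5')"
```

```text
14.22 [0.5497 0.0509 0.1006] 1.833 39.99954700469971 [-0.14   0.027 -0.014]
tilt 11.5 err px 0.65 wall [312.  194.1] 83 grip 39.9994683265686 t 14.32 pos [0.5492 0.0507 0.1006]
top px [174. 192.] area 75 if on floor: [0.628 0.403] r 0.255 ang 64
top px [276. 229.] area 80 if on floor: [0.529 0.131] r 0.044 ang -75
top px [271. 252.] area 70 if on floor: [0.467 0.145] r 0.057 ang -150
side px [322. 145.] area 13 if on floor: [0.62  0.438] r 0.284 ang 69
side px [305. 154.] area 36 if on floor: [0.55  0.364] r 0.194 ang 80
side px [302. 181.] area 14 if on floor: [0.537 0.176] r 0.02 ang 8
side px [280. 185.] area 75 if on floor: [0.464 0.156] r 0.055 ang -162
side px [295. 183.] area 17 if on floor: [0.515 0.16 ] r 0.013 ang -101
side px [300. 192.] area 27 if on floor: [0.532 0.107] r 0.067 ang -78
```

View pics/a5.png

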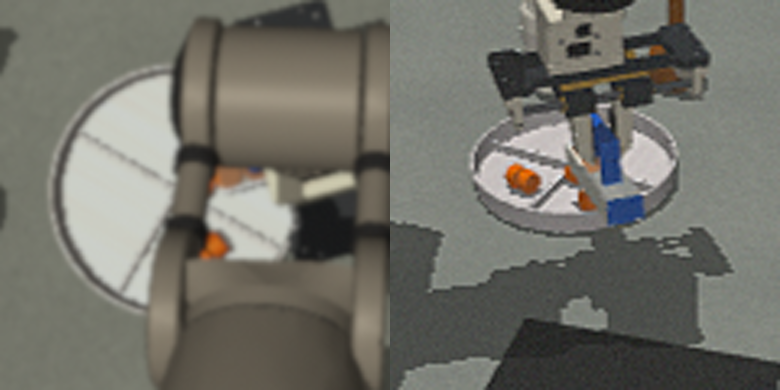

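```bash
cat >> h.py <<'E'
def chan(t,th,side=None):
    s=observe();p=np.array(s["tool_pos"]);a=s["tool_rot"][2];d=np.array([np.cos(a),np.sin(a),0]);z=np.array([0,0,1.])
    th=np.radians(th);F=d*np.cos(th)-z*np.sin(th);U=z*np.cos(th)+d*np.sin(th);L=np.cross(z,d);g=p+.019*z
    for nm,im in(("top",t),("side",side)):
      if im is None: continue
      for l in (-.009,0,.009):
        r=""
        for q in range(0,160,4):
            u,v=proj(nm,g+F*(.097-q/1000)-U*.040+L*l).round().astype(int);b,gg,rr=im[v,u].astype(int)
            r+="B" if b>rr+40 else "O" if rr>b+50 else "o" if rr>b+25 else "w" if min(b,gg,rr)>140 else "k" if max(b,gg,rr)<60 else "."
        print(nm,l,r)
E
python3 -c "
from h import *
t=read_camera('top')[:,:,::-1];s=read_camera('side')[:,:,::-1]
print(observe()['time'])
for th in(8,):chan(t,th,s)"
```

```text
14.4167
top -0.009 kok.................................o...
top 0 OOOOOoo................................k
top 0.009 oOOOOoooOOoow..........................k
side -0.009 ..........BBBB.BBBBBBBBBBBBBB.wwwwww.BBB
side 0 .................OOO...BBBBBBwwwwwwwBBBB
side 0.009 wwwoooooww..oOOOOOwOooww.wwwwwwww.w..BBB
```

Request:
step_arm([
  {"translation": [2, 0, 0], "roll": 0},
  {"translation": [4, 0, 0], "roll": 0},
  {"translation": [6, 0, 0], "roll": 0},
  {"translation": [7, 0, 0], "roll": 0},
  {"translation": [7, 0, 0], "roll": 0},
  {"translation": [7, 0, 0], "roll": 0},
  {"translation": [6, 0, 0], "roll": 0},
  {"translation": [5, 0, 0], "roll": 0},
  {"translation": [3, 0, 0], "roll": 0},
  {"translation": [2, 0, 0], "roll": 0},
  {"translation": [0, 0, 0], "roll": 0},
  {"translation": [8, 0, 0], "roll": 0},
  {"translation": [21, 0, 0], "roll": 0},
  {"translation": [0, 0, 0], "roll": 0},
  {"translation": [0, 0, 0], "roll": 0},
  {"translation": [0, 0, 0], "roll": 0},
])

```text
time: 15.75
tool_pos: [0.5293, 0.1261, 0.1007]
tool_rot: [3.141, 0.0, 1.833]
contact_force: [0.7, -0.1, -3.6]
opening: 0.0194
grip_force: 40.0
```

```bash
python3 -c "
from h import *
t,s=snap('a6');tilt(s);tabs('top',t);tabs('side',s);chan(t,8,s)"
```

```text
15.75 [0.5293 0.1261 0.1007] 1.833 39.9995881319046 [-0.153 -0.023  0.008]
tilt 11.5 err px 0.16 wall [304.5 180.5] 68 grip 39.99943435192108 t 15.85 pos [0.5294 0.1257 0.1008]
top px [175. 192.] area 82 if on floor: [0.628 0.402] r 0.254 ang 64
top px [239. 242.] area 36 if on floor: [0.496 0.229] r 0.06 ang 111
side px [329. 146.] area 95 if on floor: [0.65  0.429] r 0.289 ang 63
side px [298. 143.] area 32 if on floor: [0.522 0.465] r 0.292 ang 89
side px [294. 168.] area 7 if on floor: [0.51  0.264] r 0.091 ang 95
side px [290. 173.] area 23 if on floor: [0.496 0.232] r 0.063 ang 110
side px [296. 183.] area 30 if on floor: [0.517 0.164] r 0.009 ang -87
side px [280. 185.] area 75 if on floor: [0.464 0.156] r 0.055 ang -162
side px [301. 191.] area 44 if on floor: [0.535 0.112] r 0.063 ang -74
top -0.009 ................................kkkk.www
top 0 ...............................kkkk.wwww
top 0.009 o.......................k.k....kkk..wwww
side -0.009 .....k..BBB.BBBBBBBBBBBBBBBBBwwwww...BBB
side 0 ..............oooww.....BBBB..wwwwwwBBBB
side 0.009 w...w.ooooowOOOOoo.wwww...w..ww.....BBBB
```

Request:
step_arm([
  {"translation": [-1, 1, 0], "roll": 0},
  {"translation": [-3, 2, 0], "roll": 0},
  {"translation": [-5, 3, 0], "roll": 0},
  {"translation": [-7, 4, 0], "roll": 0},
  {"translation": [-9, 4, 0], "roll": 0},
  {"translation": [-10, 4, 0], "roll": 0},
  {"translation": [-10, 4, 0], "roll": 0},
  {"translation": [-10, 4, 0], "roll": 0},
  {"translation": [-10, 4, 0], "roll": 0},
  {"translation": [-10, 4, 0], "roll": 0},
  {"translation": [-10, 4, 0], "roll": 0},
  {"translation": [-9, 4, 0], "roll": 0},
  {"translation": [-8, 4, 0], "roll": 0},
  {"translation": [-6, 4, 0], "roll": 0},
  {"translation": [-5, 3, 0], "roll": 0},
  {"translation": [-3, 1, 0], "roll": 0},
  {"translation": [-2, 1, 0], "roll": 0},
  {"translation": [0, 0, 0], "roll": 0},
])

```text
time: 17.35
tool_pos: [0.613, 0.0263, 0.1006]
tool_rot: [-3.142, -0.0, 1.833]
contact_force: [0.6, 0.0, -1.7]
opening: 0.0195
grip_force: 40.0
```

```bash
python3 -c "
from h import *
t,s=snap('a7');tilt(s);tabs('top',t);tabs('side',s);chan(t,8,s)"
```

```text
17.35 [0.613  0.0263 0.1006] 1.833 39.99948978424072 [-0.091  0.054 -0.012]
tilt 11.5 err px 0.9 wall [334.4 198.1] 77 grip 39.999513030052185 t 17.45 pos [0.6127 0.0267 0.1007]
top px [174. 192.] area 76 if on floor: [0.628 0.403] r 0.255 ang 64
top px [288. 202.] area 66 if on floor: [0.599 0.1  ] r 0.11 ang -42
top px [263. 232.] area 20 if on floor: [0.52  0.167] r 0.007 ang -60
top px [239. 240.] area 57 if on floor: [0.5  0.23] r 0.06 ang 107
side px [327. 158.] area 36 if on floor: [0.634 0.331] r 0.196 ang 54
side px [291. 172.] area 45 if on floor: [0.5   0.237] r 0.066 ang 105
side px [297. 182.] area 45 if on floor: [0.52  0.167] r 0.006 ang -62
side px [280. 185.] area 75 if on floor: [0.464 0.156] r 0.055 ang -162
side px [320. 182.] area 8 if on floor: [0.599 0.16 ] r 0.083 ang -9
side px [301. 191.] area 44 if on floor: [0.534 0.112] r 0.063 ang -74
top -0.009 ....oo..BBBBB...........................
top 0 ..OOOOOOBBBBB.......kkk.kkk.......kkkk..
top 0.009 .wwOOOOo.w..........k.kk.k.kk....kkkkkkk
side -0.009 .................BBBBBBBBBBBB..wwwww..BB
side 0 ..............oowwwww..B..BBBBwwwwwwwBBB
side 0.009 wwwwwoooowOwOoooo.w.w.......w......w....
```

Request:
step_arm([
  {"translation": [13, 0, 0], "roll": 0},
  {"translation": [30, 0, 0], "roll": 0},
  {"translation": [0, 0, 0], "roll": 0},
  {"translation": [0, 0, 0], "roll": 0},
  {"translation": [0, 0, 0], "roll": 0},
])

```text
time: 17.87
tool_pos: [0.6016, 0.0687, 0.1009]
tool_rot: [3.141, 0.0, 1.834]
contact_force: [-0.7, -1.3, -2.5]
opening: 0.0199
grip_force: 40.0
```

```bash
python3 -c "
from h import *
t,s=snap('a8');tilt(s);tabs('top',t);tabs('side',s);chan(t,8,s)"
```

```text
17.87 [0.6016 0.0687 0.1009] 1.834 39.99959349632263 [-0.097  0.084 -0.013]
tilt 11.5 err px 0.64 wall [329.5 190.1] 74 grip 39.999496936798096 t 17.97 pos [0.6019 0.0678 0.1008]
top px [175. 192.] area 83 if on floor: [0.627 0.402] r 0.254 ang 64
top px [284. 226.] area 56 if on floor: [0.537 0.112] r 0.064 ang -72
top px [239. 240.] area 52 if on floor: [0.5   0.231] r 0.06 ang 107
side px [322. 151.] area 34 if on floor: [0.62  0.388] r 0.238 ang 64
side px [291. 172.] area 44 if on floor: [0.5   0.237] r 0.066 ang 105
side px [308. 176.] area 23 if on floor: [0.561 0.205] r 0.055 ang 36
side px [297. 182.] area 46 if on floor: [0.52  0.168] r 0.006 ang -59
side px [280. 185.] area 75 if on floor: [0.464 0.156] r 0.055 ang -162
side px [301. 191.] area 44 if on floor: [0.534 0.112] r 0.063 ang -74
top -0.009 wwwwwwwBBB............................kk
top 0 wwwwwww.BBww......k.kkkk.....kkkkkkkkk..
top 0.009 wwwwwwwww.wo......kk..kkkk...k.....kkk.w
side -0.009 .................BBBBBBBBBBBBw...ww..BBB
side 0 ................wwwww...BBBB..wwwwwwBBBB
side 0.009 wwwwwwwwwwwwwwwww...w.......w..........B
```

Request:
step_arm([
  {"translation": [0, 0, -8], "roll": 0},
  {"translation": [0, 0, -16], "roll": 0},
  {"translation": [-5, -2, -16], "roll": 0},
  {"translation": [-12, -4, -6], "roll": 0},
  {"translation": [-20, -7, 0], "roll": 0},
  {"translation": [-22, -8, 0], "roll": 0},
  {"translation": [-22, -8, 0], "roll": 0},
  {"translation": [-22, -8, 0], "roll": 0},
  {"translation": [-22, -8, 0], "roll": 0},
  {"translation": [-22, -8, 0], "roll": 0},
  {"translation": [-22, -8, 0], "roll": 0},
  {"translation": [-20, -7, 0], "roll": 0},
  {"translation": [-14, -5, 0], "roll": 0},
  {"translation": [-8, -3, 0], "roll": 0},
  {"translation": [-4, -1, 0], "roll": 0},
])

```text
time: 19.22
tool_pos: [0.5827, -0.1613, 0.1467]
tool_rot: [-3.142, -0.0, 1.831]
contact_force: [-0.3, -0.2, -2.5]
opening: 0.0197
grip_force: 40.0
```

Request:
step_arm([
  {"translation": [0, 0, 0], "roll": -0.04},
  {"translation": [0, 0, 0], "roll": -0.08},
  {"translation": [0, 0, 0], "roll": -0.1},
  {"translation": [0, 0, 0], "roll": -0.1},
  {"translation": [0, 0, 0], "roll": -0.1},
  {"translation": [0, 0, 0], "roll": -0.1},
  {"translation": [0, 0, 0], "roll": -0.1},
  {"translation": [0, 0, 0], "roll": -0.1},
  {"translation": [0, 0, 0], "roll": -0.1},
  {"translation": [0, 0, 0], "roll": -0.08},
  {"translation": [0, 0, 0], "roll": -0.05},
  {"translation": [0, 0, 0], "roll": -0.032},
  {"translation": [0, 0, 0], "roll": 0},
  {"translation": [0, 0, 0], "roll": 0},
])

```text
time: 20.38
tool_pos: [0.5832, -0.1589, 0.1467]
tool_rot: [3.141, -0.0, 2.815]
contact_force: [-0.3, -0.3, -1.9]
opening: 0.0196
grip_force: 40.0
```

```bash
python3 - <<'E'
from h import *
t,s=snap('a9');tilt(s);tabs('top',t);tabs('side',s)
cv2.imwrite("pics/a9full.png",np.hstack([t[140:290,330:480],s[130:280,250:400]]))
# mat from side2 picture (uncovered, shadows lie on it)
im=cv2.imread("pics/side2.png");m=(im.max(2)<48).astype(np.uint8)
m[:225]=0;m[275:]=0
m=cv2.morphologyEx(m,cv2.MORPH_OPEN,np.ones((3,3)));cs,_=cv2.findContours(m,0,1);q=max(cs,key=cv2.contourArea)
P=np.array([ray("side",u,v,.004)[:2] for u,v in q[:,0]],np.float32)*1000;print(cv2.minAreaRect(P),cv2.boundingRect(q))
E
```

```text
20.38 [ 0.5832 -0.1589  0.1467] 2.815 39.99944508075714 [-0.068  0.012  0.033]
tilt 10.5 err px 0.42 wall [346.3 214.6] 38 grip 39.99949872493744 t 20.48 pos [ 0.5832 -0.1592  0.1467]
top px [173. 191.] area 41 if on floor: [0.63  0.408] r 0.261 ang 64
top px [248. 217.] area 77 if on floor: [0.56  0.207] r 0.055 ang 39
top px [284. 227.] area 76 if on floor: [0.534 0.112] r 0.063 ang -75
top px [266. 232.] area 86 if on floor: [0.52  0.159] r 0.015 ang -76
top px [239. 240.] area 56 if on floor: [0.499 0.23 ] r 0.06 ang 107
top px [270. 254.] area 110 if on floor: [0.464 0.149] r 0.058 ang -156
side px [291. 172.] area 45 if on floor: [0.5   0.237] r 0.066 ang 105
side px [330. 178.] area 9 if on floor: [0.637 0.187] r 0.12 ang 7
side px [296. 181.] area 25 if on floor: [0.519 0.176] r 0.004 ang 60
side px [280. 185.] area 75 if on floor: [0.464 0.156] r 0.055 ang -162
side px [326. 190.] area 6 if on floor: [0.617 0.109] r 0.119 ang -33
((571.8450927734375, -158.1339569091797), (106.62360382080078, 239.1076202392578), 71.94511413574219) (269, 236, 89, 32)
```

Request:
step_arm([
  {"translation": [-1, -1, 8], "roll": 0},
  {"translation": [0, 0, 15], "roll": 0},
  {"translation": [0, 0, 20], "roll": 0},
  {"translation": [0, 0, 20], "roll": 0},
  {"translation": [0, 0, 12], "roll": 0},
  {"translation": [0, 0, 8], "roll": 0},
  {"translation": [0, 0, 3], "roll": 0},
  {"translation": [0, 0, 0], "roll": 0},
  {"translation": [0, 0, 0], "roll": 0},
])

```text
time: 21.23
tool_pos: [0.5842, -0.1612, 0.0612]
tool_rot: [-3.142, 0.001, 2.815]
contact_force: [-0.0, -0.3, -2.1]
opening: 0.0196
grip_force: 40.0
```

Request:
step_arm([
  {"translation": [0, 0, 1], "roll": 0},
  {"translation": [0, 0, 2], "roll": 0},
  {"translation": [0, 0, 2], "roll": 0},
  {"translation": [0, 0, 2], "roll": 0},
  {"translation": [0, 0, 2], "roll": 0},
  {"translation": [0, 0, 2], "roll": 0},
  {"translation": [0, 0, 2], "roll": 0},
  {"translation": [0, 0, 2], "roll": 0},
  {"translation": [0, 0, 2], "roll": 0},
  {"translation": [0, 0, 1], "roll": 0},
  {"translation": [0, 0, 0], "roll": 0},
  {"translation": [0, 0, 0], "roll": 0},
], grip_force=4)

```text
time: 22.23
tool_pos: [0.5836, -0.1609, 0.0426]
tool_rot: [3.141, -0.0, 2.815]
contact_force: [-0.5, 0.3, -2.8]
opening: 0.0201
grip_force: 4.0
```

```bash
python3 -c "
from h import *
t,s=snap('b1');tilt(s)"
```

```text
22.23 [ 0.5836 -0.1609  0.0426] 2.815 3.9999467879533768 [-0.048 -0.006  0.003]
tilt 1.5 err px 0.26 wall [343.3 248.5] 27 grip 3.999979645013809 t 22.33 pos [ 0.5836 -0.1609  0.0425]
```

Request:
step_arm([
  {"translation": [0, 0, 1], "roll": 0},
  {"translation": [0, 0, 1], "roll": 0},
  {"translation": [0, 0, 0], "roll": 0},
  {"translation": [0, 0, 0], "roll": 0},
], grip_force=3)

```text
time: 22.67
tool_pos: [0.5841, -0.1611, 0.0412]
tool_rot: [3.142, 0.001, 2.815]
contact_force: [-0.2, 0.8, 5.2]
opening: 0.0206
grip_force: 3.0
```

Request:
step_arm([
  {"translation": [0, 0, 0], "roll": 0},
  {"translation": [0, 0, 0], "roll": 0},
  {"translation": [0, 0, 0], "roll": 0},
  {"translation": [0, 0, 0], "roll": 0},
  {"translation": [0, 0, 0], "roll": 0},
  {"translation": [0, 0, 0], "roll": 0},
  {"translation": [0, 0, 0], "roll": 0},
  {"translation": [0, 0, 0], "roll": 0},
  {"translation": [0, 0, -5], "roll": 0},
  {"translation": [0, 0, -15], "roll": 0},
  {"translation": [0, 0, -25], "roll": 0},
  {"translation": [0, 0, -35], "roll": 0},
  {"translation": [0, 0, -35], "roll": 0},
  {"translation": [0, 0, -35], "roll": 0},
  {"translation": [0, 0, -20], "roll": 0},
  {"translation": [0, 0, 0], "roll": 0},
], fingers=1)

```text
time: 24.0
tool_pos: [0.5859, -0.1618, 0.217]
tool_rot: [-3.141, 0.01, 2.815]
contact_force: [0.6, -0.1, 0.8]
opening: 0.0922
grip_force: 0.0
```

Request:
step_arm([
  {"translation": [10, 0, 0], "roll": 0},
  {"translation": [30, 0, 0], "roll": 0},
  {"translation": [35, 0, 0], "roll": 0},
  {"translation": [35, 0, 0], "roll": 0},
  {"translation": [35, 0, 0], "roll": 0},
  {"translation": [15, 0, 0], "roll": 0},
  {"translation": [0, 0, 0], "roll": 0},
])

```text
time: 24.58
tool_pos: [0.429, -0.1082, 0.2106]
tool_rot: [3.141, -0.002, 2.815]
contact_force: [1.1, -0.3, 0.2]
opening: 0.092
grip_force: 0.0
```

```bash
python3 - <<'E'
from h import *
t,s=snap('b2');tabs('top',t)
b,g,r=[t[...,i].astype(int) for i in range(3)]
roi=np.zeros(b.shape,bool);roi[155:270,340:425]=1
cs,_=cv2.findContours((roi&(t.max(2)<60)).astype(np.uint8),0,1);h=cv2.convexHull(np.vstack([c for c in cs if cv2.contourArea(c)>30]))
P=np.array([ray("top",u,v,.004)[:2] for u,v in h[:,0]],np.float32)*1000
print("mat",cv2.minAreaRect(P));print("bar top",rect("top",(b>r+50)&roi,.070))
cv2.imwrite("pics/b3.png",np.hstack([cv2.resize(t[150:300,200:430],None,fx=1.7,fy=1.7,interpolation=2),cv2.resize(s[130:280,240:400],(400,255),interpolation=2)]))
E
```

```text
24.58 [ 0.429  -0.1082  0.2106] 2.815 0.0 [ 0.012  0.002 -0.018]
top px [173. 192.] area 39 if on floor: [0.63  0.408] r 0.261 ang 64
top px [248. 217.] area 77 if on floor: [0.56  0.207] r 0.055 ang 39
top px [284. 227.] area 76 if on floor: [0.534 0.112] r 0.063 ang -75
top px [266. 232.] area 86 if on floor: [0.52  0.159] r 0.015 ang -76
top px [239. 240.] area 56 if on floor: [0.499 0.23 ] r 0.06 ang 107
top px [270. 254.] area 109 if on floor: [0.464 0.149] r 0.059 ang -156
mat ((560.1376342773438, -136.4965057373047), (267.7189025878906, 222.46791076660156), 4.177346706390381)
bar top ((570.564208984375, -155.73895263671875), (18.731433868408203, 87.99620819091797), 71.18441009521484)
```

View pics/b3.png

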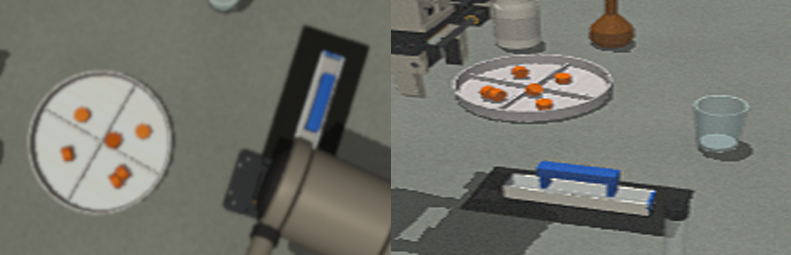

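The shaker lies empty, flat and centred along the mat. All six tablets are in the tray, with at least one in every quarter.

```bash
python3 -c "
from cell import *
print(hand_in())"
```

```text
the job is handed in; nothing more can be done
None
```

The job is handed in at about 25 s of the 64 s allowed: all six tablets are in the tray (2, 2, 1 and 1 per quarter, one of them right by the centre of the cross), and the empty shaker lies flat along the middle of its mat, released.

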